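Close a dye beaker and hold its keeper arm over the lid

TASK

The dye beaker in the closing stand is loaded: put the lid that fits it on, fully home, and let go of it. Then swing the stand's spring-loaded keeper arm forward by its upright hand post, over the lid and right up to its stop, and finish while still holding it there with the gripper, because it springs back if let go. Leave the smaller lid and the other things on the counter where they are.

Things in the scene. Friction and masses are not known exactly. Their poses are not given: they have to be found in the camera images.
- stand: closing stand, fixed to the counter: steel base plate 240 x 160 x 12 mm. Origin: centre of its underside, z up, its front is its -x side. An aluminium well at (-10, 0) mm holds a dye beaker fast; the pivot column (32 mm across, 134 mm high) of the keeper arm stands behind it at (75, 0) mm, with a low bracket (up to 82 mm) on its back and a small stop pin beside its head, on the -y side, up to 150 mm high.
- beaker_mouth (a point): centre of the mouth of the steel dye beaker in the stand, level with its rim, 95 mm above the counter; beaker 62 mm across, mouth 54 mm inside; axes as the stand's
- pivot (a point): point on the upright axis of the keeper arm, 148 mm above the counter, level with the top of the arm's plates. The arm: two parallel steel plates, 28 mm wide overall, 10 mm thick, underside 138 mm above the counter (8 mm over a seated lid's knob); its hub is 42 mm across, up to 164 mm high.
- keeper (a joint): keeper arm's swing, rad: 0 = at rest, swung out to the stand's +y side; 1.35 = fully forward at its stop, pointing along the stand's -x, over the lid. Grows counter-clockwise seen from above; turns level. A torsion spring always drives it back to 0: 0.25 N m at 0, 0.55 N m at the stop (2 to 4 N at the hand post).
- post (a point): top centre of the keeper arm's hand post, an upright black plastic round bar 20 mm across, standing 45 mm above the arm's end (arm top 148 mm, post top 193 mm above the counter), 135 mm from the pivot axis
- lid: the lid that fits: steel, flange 70 mm across and 5 mm thick, below it a plug 48 mm across and 12 mm deep with a chamfered foot, on top a round black knob 24 mm across and 30 mm tall; 47 mm tall in all, 0.14 kg. Origin: centre of the plug's underside, z up (starts standing on its plug). Seated, its flange rests on the beaker's rim, origin 12 mm below the rim.
- small_lid: a lid of the same make but too small: flange 46 mm across, plug 30 mm, knob 20 mm across and 30 mm tall, 47 mm tall; it and the fitting lid may lie either way round. To be left alone.
- spare_beaker: bystander: empty open steel beaker, 64 mm across, 130 mm tall; origin centre of underside
- wash_bottle: bystander: plastic bottle 68 mm across, 190 mm tall; origin centre of underside
- jar: bystander: glass jar 60 mm across, 75 mm tall; origin centre of underside
- spatula: bystander: spatula 200 mm long lying flat
- timer: bystander: round stopwatch 60 mm across, 14 mm thick; origin centre of underside
- weight: bystander: brass weight with a knob, 36 mm across, 54 mm tall; origin centre of underside
Things that resemble listed ones, but are neither listed nor needed, are in the scene too. Leave any yellow look-alike of the lid alone.

How it is judged (in metres and radians):
On the way, in this order (a step that is already met when the one before it is completed fails the run):
1. the fitting lid is seated on the beaker and let go, the keeper arm still swung out (horizontal distance between lid and beaker_mouth below 0.005 m and z of lid in the frame of beaker_mouth between -0.015 and -0.009 m and angle between lid's own z axis and vertical below 0.08 rad and contact force between each of the arm, the fingers and lid below 0.1 N and value of joint keeper below 0.3 rad), for 0.2 s.
2. the keeper arm is brought to its stop over the lid by the fingers (value of joint keeper above 1.29 rad and contact force between the fingers and keeper above 1 N and contact force between lid and keeper below 0.5 N), for 0.3 s.
At the end, for the whole second after the job is handed in: The fitting lid sits on the beaker (centre within 5 mm, height within 3 mm, tilt under 0.08 rad), untouched by the robot and not pressed by the arm; the keeper arm is at its stop (joint above 1.29 of 1.35 rad), with the fingers still holding it with more than 1 N (all of step 2 and horizontal distance between lid and beaker_mouth below 0.005 m and z of lid in the frame of beaker_mouth between -0.015 and -0.009 m and angle between lid's own z axis and vertical below 0.08 rad and contact force between each of the arm, the fingers and lid below 0.1 N); the arm keeps its last pose, push and grip.
It fails at once if a bystander is moved more than 30 mm or tipped over (distance of any of small_lid, spare_beaker, wash_bottle, jar, spatula, timer, weight from where it was at the start of the episode above 0.03 m or angle between any of small_lid, spare_beaker, wash_bottle, jar, spatula, timer, weight's own z axis and vertical above 0.5 rad).
It also fails if it takes over 56 s, if anything falls off the work surface, if the arm or the gripper's body presses on something with over 40 N, if the wrist force passes 120 N, or if a joint passes its speed limit or range.

ROBOT

A 6-joint arm with a two-finger parallel gripper is mounted at the origin on the work surface. World frame = base frame: x ahead of the robot, y to its left, z up, the work surface at z = 0. Lengths are in m, angles in degrees, forces in N, time in s.
With the tool pointing down it reaches from about 0.35 to 0.875 m from the base axis. Payload 4.2 kg.
Tool frame: the origin (TCP) lies on the centre line of the jaws, within the pads' length; the fingertips stand 17 mm ahead of it and the grasp point (between the pads) lies 2 mm behind it; z points along the fingers, y is the direction in which the jaws open and shut (so a half turn about z gives the same grasp; the last joint's range is limited). The gripper opens to 87 mm and grips with 3 to 60 N. Pads are 19 mm wide; open, the fingers measure 117 mm over their backs; the gripper's body (75 mm by 190 mm) begins 51 mm behind the grasp point.
Start: joints at [-55.485, 22.042, 0.453, 0, -68.411, -14.817], TCP at [0.211, -0.588, 0.24] pointing down, gripper open.
Joint ranges: [-179.83, 179.83], [-69.29, 118.12], [-61.27, 80.66], [-181.25, 117.63], [-171.15, -9.14], [-177.46, 177.46]. Speed limits (degrees/s): [159.86, 159.86, 180, 180, 180, 180].

INTERFACE

Orientations are given as a 3x3 rotation matrix whose columns are the frame's x, y, z axes.
In Python, from station import * gives the robot as it stands.
- The arm moves only by the tool play_rows, never from a script. Its argument "targets" is a list that holds one entry, the list of rows, each a list of 5 numbers: the closure, from 0 (fully open) to 1 (shut), then the shift along the world's x, y, z in m, then the turn about the world's z in rad. In form: [[[gripper, x, y, z, twist], ...]]. A call has 1 to 5 rows; each row is the pose to reach, as a shift and turn from the pose commanded when the call began; what a row does not reach only later rows make up. A row lasts 1/12 s, in which the tool goes at most 41.7 mm and 7.16 degrees, less where a joint would pass 70% of its speed; a pose out of reach is approached as far as the arm can. A call with a gripper value outside its range is refused whole. The fingers move at their own pace and stop on an object; the grip force is fixed at half the most. Time passes only in rows, so rows that repeat a pose let the fingers close. It gives the time, the measured TCP pose, the force and the opening at its end, in the units of the state.
- sense(): the state, without advancing time (a new reading comes with each control period).
- capture(name): name is "side" or "top"; returns the picture (400x640x3 uint8, blue, green, red); there is no depth.
- get_calibration(name): a dict with "camera_matrix" (3x3 intrinsics, pixels), "D" ([k1, k2, p1, p2, k3] as OpenCV has them; the pictures are not rectified), "T" (4x4, takes a point from camera to world coordinates). Camera axes: x right, y up, looking along -z (the intrinsics and any distortion apply to the point x, -y, -z); pixel columns grow to the right and rows downward; lengths in m; the calibration is good to about 2 mm. A picture is of the moment at which its call begins. get_calibration takes no time and is no camera call.
- finish_job(): hands the job in, once; it reports no verdict.
The state is a dict: "time_s": time; "joints": joint angles; "joint_velocities": joint speeds; "effort": joint torques, N m; "tcp_pos": TCP position; "ee_rot": TCP orientation; "wrist_force": force on the tool from outside, world axes, zero at the start; "moment": the same for the moment, N m; "gripper_width": opening from 0.0 (shut) to 1.0 (fully open).
Only numpy, scipy, OpenCV 4.12 (cv2) and the standard library are available. Lean on these libraries where they do the work, as an engineer would, in place of code of your own. Each camera call takes 0.05 s, during which the arm holds its last target. There are 200 camera calls.

## Working session

There is one attempt and no reset: what is moved stays moved. The work goes in short steps, Python scripts to look and compute and a tool call to move; the robot and the scene stay as the last step left them, time stands still between calls to the robot, and variables do not carry over. Pictures are saved under pics/ and viewed, on a budget of 10 in all, crops included, one or two more only if the job needs it, and the job is handed in when it is done.

Besides the shell and the picture viewer there is one more tool, called as name([rows], argument=value, ...), one row to a line, values as JSON. play_rows: Moves the arm, as the interface text tells. Its arguments: {"type":"object","properties":{"targets":{"type":"array","items":{"type":"array","items":{"type":"array","items":{"type":"number"}}}}},"required":["targets"]}

```bash
mkdir -p pics
python3 - <<'E'
from station import *
import cv2
for n in("side","top"):
    cv2.imwrite(f"pics/{n}0.png",capture(n)); c=get_calibration(n); print(n,c["camera_matrix"],c["D"],c["T"])
s=sense();print(s["time_s"],s["tcp_pos"],s["ee_rot"],s["gripper_width"])
E
```

```text
side [[488.25976621   0.         322.21269584]
 [  0.         488.25976621 196.16936363]
 [  0.           0.           1.        ]] [-0.1176161  0.         0.         0.         0.       ] [[ 0.8760369   0.23897488 -0.41886794 -0.0342932 ]
 [-0.48203957  0.45922651 -0.74615606 -0.96970792]
 [ 0.01404271  0.85557117  0.51749471  0.86084754]
 [ 0.          0.          0.          1.        ]]
top [[452.09913853   0.         323.7649537 ]
 [  0.         452.09913853 199.59554284]
 [  0.           0.           1.        ]] [0.02579504 0.         0.         0.         0.        ] [[ 3.31959529e-02  9.74239225e-01 -2.23060444e-01  2.29645212e-01]
 [-9.99447810e-01  3.26825078e-02 -5.99407658e-03  6.22104786e-02]
 [ 1.45051017e-03  2.23136251e-01  9.74786187e-01  1.61029633e+00]
 [ 0.00000000e+00  0.00000000e+00  0.00000000e+00  1.00000000e+00]]
0.1 [ 0.21048534 -0.58795477  0.23860529] [[-9.41551435e-01 -3.36868405e-01 -7.57372858e-04]
 [-3.36869237e-01  9.41549760e-01  1.77934899e-03]
 [ 1.13697777e-04  1.93048421e-03 -9.99998130e-01]] 1.0016844515210417
```

View pics/top0.png

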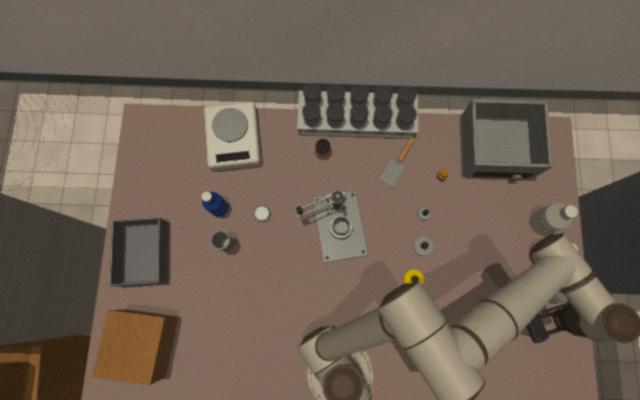

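View pics/side0.png

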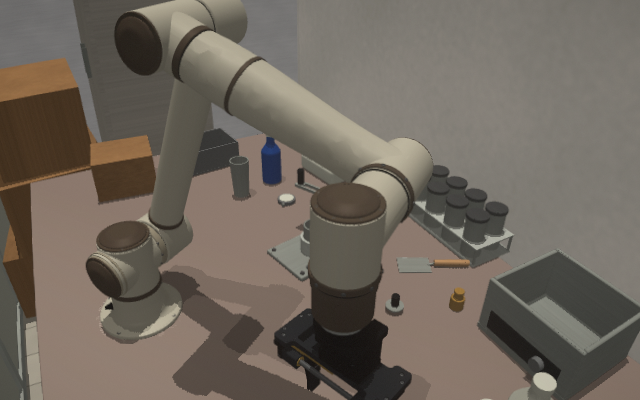

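The top view shows the stand with the beaker at about (341,226), the post at (300,210), the larger lid at (424,246), the small lid at (424,213) and the yellow look-alike at (414,279). In the side view the arm hides the stand. I'll make a helper and an enlarged crop.

```bash
cat > h.py <<'E'
from station import *
import cv2, numpy as np
def ray(n,uv):
    c=get_calibration(n);K=np.array(c["camera_matrix"]);T=np.array(c["T"])
    p=cv2.undistortPoints(np.array(uv,float).reshape(-1,1,2),K,np.array(c["D"])).reshape(-1,2)
    d=np.c_[p[:,0],-p[:,1],-np.ones(len(p))]@T[:3,:3].T
    return T[:3,3],d
def onz(n,uv,z):
    o,d=ray(n,uv);return o+d*((z-o[2])/d[:,2])[:,None]
def pix(n,P):
    c=get_calibration(n);T=np.array(c["T"]);q=(np.atleast_2d(P)-T[:3,3])@T[:3,:3]
    q=q*[1,-1,-1]
    return cv2.projectPoints(q,np.zeros(3),np.zeros(3),np.array(c["camera_matrix"]),np.array(c["D"]))[0].reshape(-1,2)
def blobs(n,img,mask,box,z,amin=8):
    x0,y0,x1,y1=box;m=np.zeros_like(mask);m[y0:y1,x0:x1]=mask[y0:y1,x0:x1]
    k,l,st,ce=cv2.connectedComponentsWithStats(m.astype(np.uint8))
    for i in range(1,k):
        if st[i,4]>=amin: print(st[i],ce[i].round(1),onz(n,[ce[i]],z).round(4)[0])
E
python3 - <<'E'
from h import *
im=cv2.imread("pics/top0.png")
c=im[180:290,285:445]
cv2.imwrite("pics/crop0.png",cv2.resize(c,None,fx=5,fy=5,interpolation=cv2.INTER_CUBIC))
g=im.max(2)
print("dark lid knobs z=.047");blobs("top",im,g<45,(400,200,445,265),.047)
print("dark near post z=.193");blobs("top",im,g<45,(285,190,320,225),.193)
print("mouth z .095",onz("top",[(341,226)],.095), "pivot",onz("top",[(338,197)],.164))
E
```

```text
dark lid knobs z=.047
dark near post z=.193
mouth z .095 [[0.48649988 0.0100353  0.095     ]] pivot [[0.57091506 0.02464141 0.164     ]]
```

View pics/crop0.png

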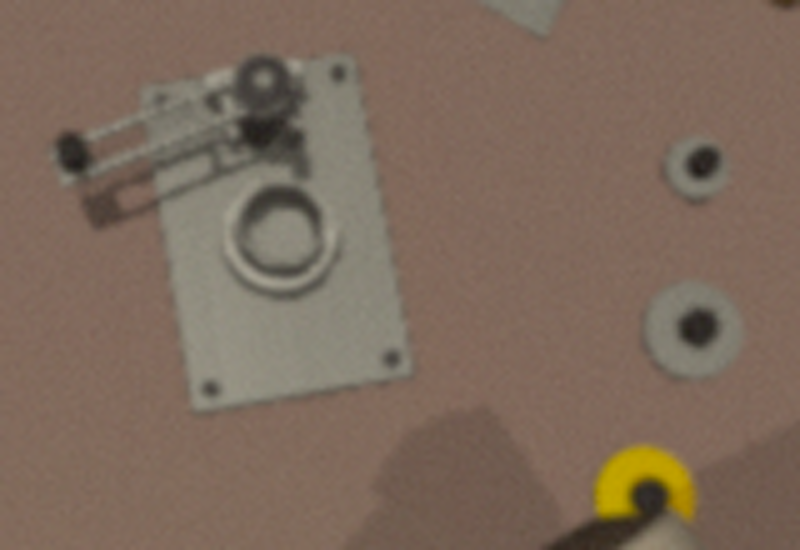

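The crop shows plate corners at about (143,88), (354,58), (412,374) and (195,412), the mouth at about (281,235), the post at (72,153), the hub at (264,80), and the large lid's flange at (693,329) with its knob at (699,327). I'll fit these with masks.

Run:
```python
from h import *
im=cv2.imread("pics/top0.png");hsv=cv2.cvtColor(im,cv2.COLOR_BGR2HSV);g=im.max(2)
print(im[226+20,341],im[260,380],im[246,418])
b=im.astype(int); red=b[:,:,2]-b[:,:,1]
gray=(red<10)
for nm,box,z in(("lid",(405,228,445,264),.02),("small",(410,198,445,224),.02),("plate",(305,180,375,266),.012)):
    print(nm);blobs("top",im,gray,box,z,30)
m=np.zeros(gray.shape,np.uint8);m[185:266,310:372]=gray[185:266,310:372]
cs=max(cv2.findContours(m,0,1)[0],key=cv2.contourArea)
for z in(.012,):
    P=onz("top",cs.reshape(-1,2)+0.0,z)[:,:2]
    print(cv2.minAreaRect(P.astype(np.float32)))
C=np.array([(143,88),(354,58),(412,374),(195,412)])/5+[284.6,179.6]
W=onz("top",C,.012);print(W.round(4),W.mean(0),[np.linalg.norm(W[i]-W[i-1]).round(4) for i in range(4)])
print("knob");blobs("top",im,g<70,(412,236,436,258),.047);blobs("top",im,g<70,(415,205,435,220),.047)
print("post");blobs("top",im,g<70,(290,200,308,218),.19)
print(onz("top",np.array([(281,235)])/5+[284.6,179.6],.095),onz("top",np.array([(264,80)])/5+[284.6,179.6],.164))
```

```text
[128 140 144] [ 91 103 129] [113 124 129]
lid
[414 237  19  19 287] [422.9 245.8] [ 0.4386 -0.2826  0.02  ]
small
[418 208  13  12 113] [423.7 213.2] [ 0.5556 -0.2874  0.02  ]
plate
[ 305  191   63   72 2953] [339.3 225.8] [0.501  0.0134 0.012 ]
((0.5044268369674683, 0.021554604172706604), (0.24808554351329803, 0.1756781041622162), 11.5531587600708)
[[ 0.603   0.1107  0.012 ]
 [ 0.6306 -0.0421  0.012 ]
 [ 0.4023 -0.087   0.012 ]
 [ 0.3705  0.0652  0.012 ]] [0.50161072 0.0116986  0.012     ] [np.float64(0.2369), np.float64(0.1552), np.float64(0.2327), np.float64(0.1554)]
knob
[421 242   7   7  37] [424.1 245. ] [ 0.4377 -0.2809  0.047 ]
[423 210   6   5  24] [425.1 212. ] [ 0.5547 -0.2864  0.047 ]
post
[297 207   6   8  33] [299.2 210.5] [0.5163 0.1485 0.19  ]
[[0.48441787 0.01066263 0.095     ]] [[0.57557664 0.02673725 0.164     ]]
```

play_rows([
  [[0,0.1,0.15,0,0],[0,0.1,0.15,0,0],[0,0.1,0.15,0,0],[0,0.1,0.15,0,0],[0,0.1,0.15,0,0]],
])

```text
time_s: 0.52
tcp_pos: [0.3122, -0.4347, 0.2393]
ee_rot: [[-0.94, -0.34, 0.0], [-0.34, 0.94, 0.001], [-0.001, 0.001, -1.0]]
wrist_force: [-0.4, -0.8, 0.3]
gripper_width: 0.996
```

play_rows([
  [[0,0.1275,0.1565,0,0],[0,0.1275,0.1565,0,0],[0,0.1275,0.1565,0,0],[0,0.1275,0.1565,0,0],[0,0.1275,0.1565,-0.02,0]],
])

```text
time_s: 0.93
tcp_pos: [0.4415, -0.2808, 0.2229]
ee_rot: [[-0.941, -0.339, 0.008], [-0.339, 0.941, -0.004], [-0.006, -0.006, -1.0]]
wrist_force: [0.5, 0.1, 0.8]
gripper_width: 1.001
```

play_rows([
  [[0,0,0,-0.04,0],[0,0,0,-0.08,0],[0,0,0,-0.1,0],[0,0,0,-0.1,0],[0,0,0,-0.1,0]],
])

```text
time_s: 1.35
tcp_pos: [0.4378, -0.2819, 0.1189]
ee_rot: [[-0.941, -0.338, -0.003], [-0.338, 0.941, 0.0], [0.003, 0.001, -1.0]]
wrist_force: [-0.3, -0.1, 0.8]
gripper_width: 1.001
```

Run:
```python
from h import *
a=capture("top");b=capture("side");s=sense();print(s["time_s"],s["tcp_pos"].round(4) if hasattr(s["tcp_pos"],'round') else s["tcp_pos"],s["ee_rot"],s["wrist_force"])
cv2.imwrite("pics/top1.png",a);cv2.imwrite("pics/side1.png",b)
print(pix("side",[[.438,-.2815,.047],[.438,-.2815,.02],[.4918,.0098,.095],[.52,.15,.193],[.5752,.0261,.164],list(s["tcp_pos"])]))
```

```text
1.45 [ 0.4394 -0.2826  0.1213] [[-0.94139809 -0.33728469  0.00294547]
 [-0.33728978  0.94139978 -0.00143394]
 [-0.00228922 -0.00234339 -0.99999463]] [ 0.17843821 -0.16786269 -0.20622378]
[[352.42624108 310.64391206]
 [351.8684273  318.89672623]
 [314.23078477 225.03364438]
 [300.27292844 170.17937856]
 [338.06781906 193.74361093]
 [354.81462326 286.82040453]]
```

View pics/side1.png

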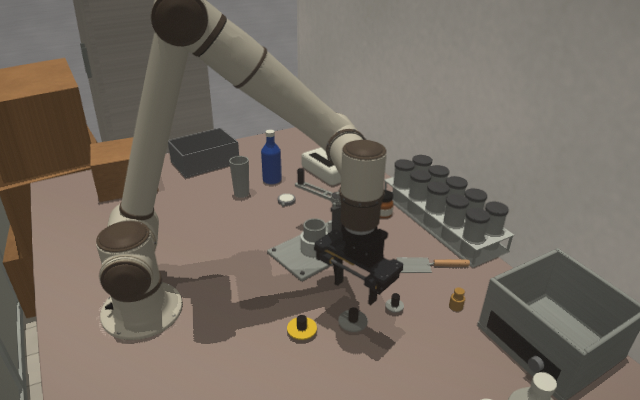

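The side view shows the jaws above the large lid, with the knob at (353,313), where I predicted it. The beaker rim is at about (314,226), also as predicted. I'll descend and grip.

play_rows([
  [[0,0,0,-0.04,0],[0,0,0,-0.07,0],[0,0,0,-0.08,0],[0,0,0,-0.08,0],[0,0,0,-0.08,0]],
])

```text
time_s: 1.87
tcp_pos: [0.4394, -0.2826, 0.041]
ee_rot: [[-0.941, -0.338, 0.002], [-0.338, 0.941, -0.001], [-0.002, -0.002, -1.0]]
wrist_force: [0.1, -0.8, -0.3]
gripper_width: 1.0
```

play_rows([
  [[1,0,0,0,0],[1,0,0,0,0],[1,0,0,0,0],[1,0,0,0,0],[1,0,0,0,0]],
])

```text
time_s: 2.28
tcp_pos: [0.4385, -0.282, 0.0402]
ee_rot: [[-0.941, -0.337, 0.001], [-0.337, 0.941, -0.0], [-0.001, -0.001, -1.0]]
wrist_force: [0.0, -0.2, -0.5]
gripper_width: 0.706
```

play_rows([
  [[1,0,0,0,0],[1,0,0,0,0],[1,0,0,0,0],[1,0,0,0,0],[1,0,0,0,0]],
])

```text
time_s: 2.7
tcp_pos: [0.4382, -0.2819, 0.0395]
ee_rot: [[-0.941, -0.337, -0.0], [-0.337, 0.941, 0.0], [0.0, 0.0, -1.0]]
wrist_force: [-0.6, -0.6, -0.4]
gripper_width: 0.33
```

Run:
```python
import cv2,numpy as np
a=cv2.imread("pics/top1.png")[190:260,295:385];b=cv2.imread("pics/side1.png")[205:285,265:345]
r=lambda c:cv2.resize(c,(480,480*c.shape[0]//c.shape[1]),interpolation=cv2.INTER_CUBIC)
a=cv2.resize(a,None,fx=4.4,fy=4.4,interpolation=cv2.INTER_CUBIC);b=cv2.resize(b,None,fx=4.4,fy=4.4,interpolation=cv2.INTER_CUBIC)
o=np.zeros((352,752,3),np.uint8);o[:308,:396]=a;o[:352,400:752]=b
cv2.imwrite("pics/c1.png",o)
```

```text
(no output)
```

View pics/c1.png

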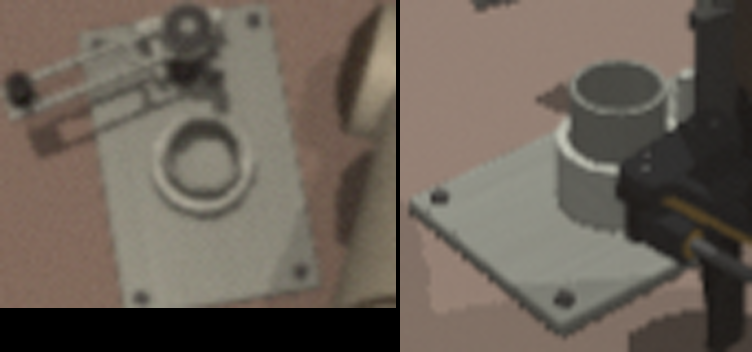

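The left panel (top view) shows the mouth centre at about (202,156). The right panel (side view) shows the rim ellipse spanning columns 570–668 and rows 61–115. I'll compare both with the plate-based value, then finish closing and lift.

play_rows([
  [[1,0,0,0,0],[1,0,0,0,0],[1,0,0,0,0],[1,0,0,0,0],[1,0,0,0,0]],
])

```text
time_s: 3.12
tcp_pos: [0.4383, -0.2819, 0.0395]
ee_rot: [[-0.941, -0.337, 0.0], [-0.337, 0.941, -0.0], [-0.0, -0.0, -1.0]]
wrist_force: [0.1, -1.0, 0.4]
gripper_width: 0.266
```

play_rows([
  [[1,0,0,0.02,0],[1,0,0,0.05,0],[1,0,0,0.09,0],[1,0,0,0.13,0],[1,0,0,0.16,0]],
])

```text
time_s: 3.53
tcp_pos: [0.4384, -0.282, 0.2025]
ee_rot: [[-0.941, -0.337, 0.002], [-0.337, 0.941, -0.001], [-0.002, -0.002, -1.0]]
wrist_force: [1.5, -0.4, -0.7]
gripper_width: 0.263
```

Run:
```python
from h import *
u=[(314.6,224.6)];t=[(340.5,225.2)]
print(onz("side",u,.095),onz("top",t,.095))
(o,d),(p,e)=ray("side",u),ray("top",t)
d=d[0];e=e[0];A=np.c_[d,-e];k=np.linalg.lstsq(A,p-o,rcond=None)[0];print(o+k[0]*d,p+k[1]*e)
# base plate front-left-corner check in side view
print(onz("side",np.array([[414-400,209],[562-400,330]])/4.4+[264.6,204.6],.012))
s=sense();print(s["time_s"],s["tcp_pos"],s["gripper_width"],s["wrist_force"])
```

```text
[[0.4936966  0.01119055 0.095     ]] [[0.48919056 0.01179897 0.095     ]]
[0.49317758 0.01022631 0.09575284] [0.48918763 0.01179954 0.09501709]
[[ 0.36918965  0.05777714  0.012     ]
 [ 0.40037228 -0.09127225  0.012     ]]
3.5333 [ 0.43836677 -0.28202852  0.20253754] 0.26316793417412454 [ 1.54758992 -0.37697592 -0.72629328]
```

play_rows([
  [[1,0.03,0.04,0,0],[1,0.03,0.08,0,0],[1,0.03,0.115,0,0],[1,0.03,0.15,0,0],[1,0.03,0.185,0,0]],
])

```text
time_s: 3.95
tcp_pos: [0.4672, -0.0951, 0.1991]
ee_rot: [[-0.942, -0.337, -0.001], [-0.337, 0.942, 0.0], [0.001, 0.001, -1.0]]
wrist_force: [0.9, 0.0, -1.5]
gripper_width: 0.271
```

play_rows([
  [[1,0.01,0.04,0,0],[1,0.023,0.08,0,0],[1,0.023,0.108,0,0],[1,0.023,0.108,-0.02,0],[1,0.023,0.108,-0.04,0]],
])

```text
time_s: 4.37
tcp_pos: [0.4916, 0.0133, 0.1597]
ee_rot: [[-0.94, -0.34, 0.002], [-0.34, 0.94, 0.001], [-0.003, 0.0, -1.0]]
wrist_force: [-0.3, 0.6, -2.3]
gripper_width: 0.269
```

play_rows([
  [[1,0,0,0,0],[1,0,0,0,0],[1,0,0,0,0],[1,0,0,0,0],[1,0,0,0,0]],
])

```text
time_s: 4.78
tcp_pos: [0.4918, 0.0109, 0.1606]
ee_rot: [[-0.942, -0.336, 0.002], [-0.336, 0.942, 0.001], [-0.002, -0.0, -1.0]]
wrist_force: [0.1, 0.1, -1.5]
gripper_width: 0.263
```

Run:
```python
from h import *
b=capture("side");a=capture("top");s=sense();print(s["time_s"],s["tcp_pos"],s["wrist_force"],s["gripper_width"])
cv2.imwrite("pics/side2.png",b);cv2.imwrite("pics/top2.png",a)
c=b[160:260,260:380];cv2.imwrite("pics/c2.png",cv2.resize(c,None,fx=6,fy=6,interpolation=cv2.INTER_CUBIC))
t=np.array(s["tcp_pos"])
print(pix("side",[t-[0,0,.028],[.4915,.011,.095]]))
```

```text
4.8833 [0.49155122 0.01090729 0.16034332] [-0.12494228 -0.73004705 -1.62868394] 0.26839277010463913
[[314.03344627 213.54403728]
 [313.9308115  224.84373415]]
```

View pics/c2.png

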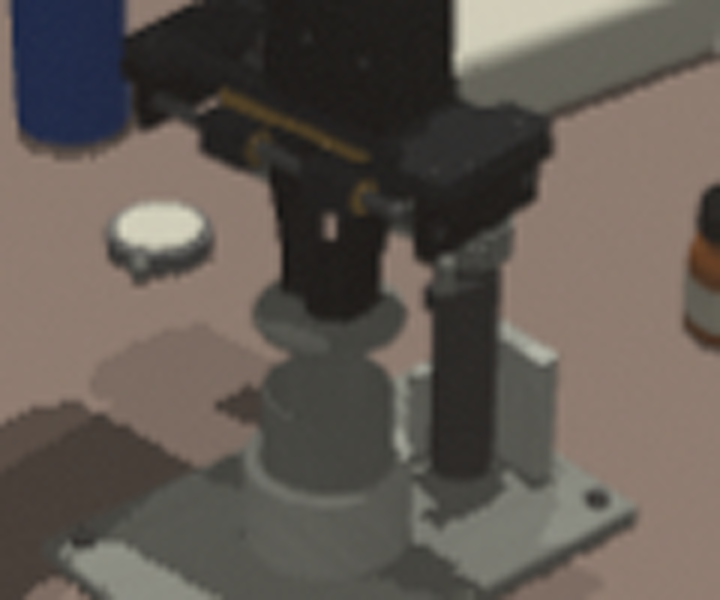

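The lid flange spans columns 253–407 and the beaker 262–395, so the centres are 330 and 328.5. That is aligned to within about 1 mm across this view. I'll descend gently and watch the force.

play_rows([
  [[1,-0.0005,0,-0.012,0],[1,-0.0005,0,-0.018,0],[1,-0.0005,0,-0.022,0],[1,-0.0005,0,-0.025,0],[1,-0.0005,0,-0.028,0]],
])

```text
time_s: 5.3
tcp_pos: [0.4908, 0.011, 0.1315]
ee_rot: [[-0.941, -0.337, 0.0], [-0.337, 0.941, -0.0], [-0.0, -0.0, -1.0]]
wrist_force: [-0.4, 0.5, -1.5]
gripper_width: 0.266
```

play_rows([
  [[1,0,0,-0.002,0],[1,0,0,-0.004,0],[1,0,0,-0.005,0],[1,0,0,-0.006,0],[1,0,0,-0.006,0]],
])

```text
time_s: 5.72
tcp_pos: [0.4907, 0.0111, 0.1255]
ee_rot: [[-0.941, -0.337, -0.0], [-0.337, 0.941, -0.0], [0.0, 0.0, -1.0]]
wrist_force: [-1.3, 0.1, -1.2]
gripper_width: 0.266
```

play_rows([
  [[1,0,0,-0.001,0],[1,0,0,-0.002,0],[1,0,0,-0.003,0],[1,0,0,-0.003,0],[1,0,0,-0.003,0]],
])

```text
time_s: 6.13
tcp_pos: [0.4907, 0.0111, 0.1225]
ee_rot: [[-0.941, -0.337, -0.0], [-0.337, 0.941, 0.0], [0.0, 0.0, -1.0]]
wrist_force: [0.0, -0.4, -1.2]
gripper_width: 0.27
```

play_rows([
  [[1,0,0,-0.0005,0],[1,0,0,-0.001,0],[1,0,0,-0.001,0],[1,0,0,-0.0015,0],[1,0,0,-0.0015,0]],
])

```text
time_s: 6.55
tcp_pos: [0.4907, 0.0111, 0.1224]
ee_rot: [[-0.941, -0.338, 0.0], [-0.338, 0.941, -0.0], [-0.0, -0.0, -1.0]]
wrist_force: [-4.7, 1.1, 8.1]
gripper_width: 0.268
```

Contact came at TCP z 0.1224, against 0.1225 expected for a fully seated lid. I'll release and rise.

play_rows([
  [[0.6,0,0,0.001,0],[0.3,0,0,0.001,0],[0,0,0,0.001,0],[0,0,0,0.001,0],[0,0,0,0.001,0]],
])

```text
time_s: 6.97
tcp_pos: [0.4907, 0.0111, 0.1219]
ee_rot: [[-0.941, -0.337, -0.0], [-0.337, 0.941, -0.0], [0.0, -0.0, -1.0]]
wrist_force: [-0.7, -0.2, 1.5]
gripper_width: 0.56
```

play_rows([
  [[0,0,0,0,0],[0,0,0,0,0],[0,0,0,0,0],[0,0,0,0,0],[0,0,0,0,0]],
])

```text
time_s: 7.38
tcp_pos: [0.4907, 0.0111, 0.122]
ee_rot: [[-0.941, -0.337, -0.0], [-0.337, 0.941, -0.0], [0.0, -0.0, -1.0]]
wrist_force: [-0.6, -0.4, -0.7]
gripper_width: 0.94
```

play_rows([
  [[0,0,0,0.02,0],[0,0,0,0.05,0],[0,0,0,0.09,0],[0,0,0,0.125,0],[0,0,0,0.125,0]],
])

```text
time_s: 7.8
tcp_pos: [0.4947, 0.0116, 0.2549]
ee_rot: [[-0.941, -0.338, 0.015], [-0.338, 0.941, 0.002], [-0.015, -0.003, -1.0]]
wrist_force: [0.2, -0.5, 0.5]
gripper_width: 0.997
```

play_rows([
  [[0,0.01,0.0,0,-0.12],[0,0.01,0.0,0,-0.24],[0,0.01,0.0,0,-0.36],[0,0.01,0.0,0,-0.48],[0,0.01,0.0,0,-0.6]],
])

```text
time_s: 8.22
tcp_pos: [0.5006, 0.0111, 0.2467]
ee_rot: [[-0.966, 0.259, -0.0], [0.259, 0.966, 0.0], [0.0, 0.0, -1.0]]
wrist_force: [0.9, -0.1, -0.1]
gripper_width: 0.999
```

play_rows([
  [[0,0,0.035,0,-0.12],[0,0,0.07,0,-0.24],[0,0,0.08,0,-0.36],[0,0,0.08,0,-0.48],[0,0,0.08,0,-0.6]],
])

```text
time_s: 8.63
tcp_pos: [0.5005, 0.0921, 0.2466]
ee_rot: [[-0.652, 0.758, -0.0], [0.758, 0.652, -0.0], [0.0, -0.0, -1.0]]
wrist_force: [0.2, 0.9, 0.2]
gripper_width: 1.0
```

Run:
```python
from h import *
b=capture("side");a=capture("top");s=sense();print(s["time_s"],s["tcp_pos"],s["ee_rot"],s["joints"],s["gripper_width"])
cv2.imwrite("pics/side3.png",b);cv2.imwrite("pics/top3.png",a)
c=b[150:260,255:375];d=a[180:270,270:390]
o=np.zeros((400,800,3),np.uint8);c=cv2.resize(c,None,fx=3.4,fy=3.4,interpolation=2);d=cv2.resize(d,None,fx=3.2,fy=3.2,interpolation=2)
o[:374,:408]=c;o[:288,412:796]=d;cv2.imwrite("pics/c3.png",o)
```

```text
8.7333 [0.50055782 0.09142312 0.24674468] [[-6.55970886e-01  7.54786139e-01 -2.84627673e-04]
 [ 7.54786176e-01  6.55970904e-01 -3.72488971e-05]
 [ 1.58592521e-04 -2.39267225e-04 -9.99999959e-01]] [ 2.86503914e+01  1.03760923e+01 -1.48907425e+01 -6.57440769e-03
 -6.47484998e+01 -1.67654276e+02] 1.0015746945771942
```

View pics/c3.png

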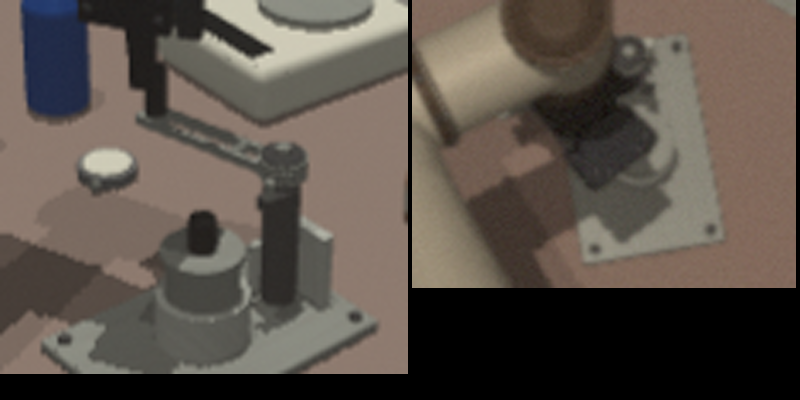

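The lid is seated upright, with its knob at (202,232) in the left panel, and the keeper arm is still swung out. Joint 6 is close to its limit, so I'll turn back slightly and go over the post.

play_rows([
  [[0,0.01,0.03,0,0.1],[0,0.0175,0.0575,0,0.1],[0,0.0175,0.0575,0,0.1],[0,0.0175,0.0575,0,0.1],[0,0.0175,0.0575,0,0.1]],
])

```text
time_s: 9.15
tcp_pos: [0.5178, 0.1482, 0.2467]
ee_rot: [[-0.729, 0.685, -0.001], [0.685, 0.729, -0.0], [0.0, -0.001, -1.0]]
wrist_force: [-0.5, -0.5, -0.3]
gripper_width: 0.999
```

Run:
```python
from h import *
b=capture("side");s=sense();print(s["time_s"],s["tcp_pos"],s["joints"])
cv2.imwrite("pics/side4.png",b)
t=np.array(s["tcp_pos"]);g=b.max(2)
print(pix("side",[t,[t[0],t[1],.193],[t[0],t[1],.148],[.518,.149,.193]]))
c=b[110:220,250:370];cv2.imwrite("pics/c4.png",cv2.resize(c,None,fx=5,fy=5,interpolation=2))
```

```text
9.2 [0.51779378 0.14786289 0.2468194 ] [ 3.31984180e+01  1.33294496e+01 -1.10324354e+01 -3.42312069e-03
 -6.56848005e+01 -1.66483602e+02]
[[299.75191735 153.91631005]
 [299.92145908 170.65471057]
 [300.06279189 184.16733171]
 [299.80935234 170.4742437 ]]
```

View pics/c4.png

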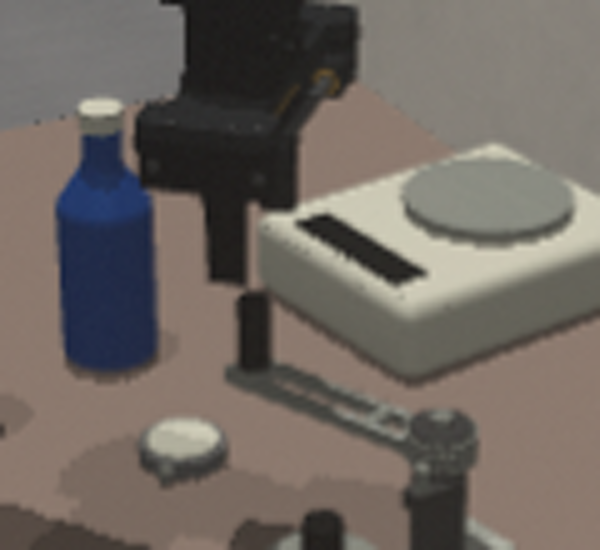

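The post's top is at (254,297) in the crop, which is (300.8,169.4) in the full image. The prediction was (299.9,170.6), about 2 mm off, so I'll correct by 2 mm, descend and grip.

play_rows([
  [[0,0.002,-0.001,-0.03,0],[0,0.002,-0.001,-0.055,0],[0,0.002,-0.001,-0.07,0],[0,0.002,-0.001,-0.07,0],[0,0.002,-0.001,-0.07,0]],
])

```text
time_s: 9.62
tcp_pos: [0.52, 0.1466, 0.177]
ee_rot: [[-0.727, 0.686, -0.001], [0.686, 0.727, -0.001], [-0.0, -0.001, -1.0]]
wrist_force: [0.1, -0.5, -0.4]
gripper_width: 1.001
```

play_rows([
  [[1,0,0,0,0],[1,0,0,0,0],[1,0,0,0,0],[1,0,0,0,0],[1,0,0,0,0]],
])

```text
time_s: 10.03
tcp_pos: [0.5204, 0.1477, 0.1777]
ee_rot: [[-0.728, 0.686, 0.001], [0.686, 0.728, 0.001], [-0.0, 0.001, -1.0]]
wrist_force: [0.4, -0.6, 0.3]
gripper_width: 0.705
```

play_rows([
  [[1,0,0,0,0],[1,0,0,0,0],[1,0,0,0,0],[1,0,0,0,0],[1,0,0,0,0]],
])

```text
time_s: 10.45
tcp_pos: [0.5202, 0.1476, 0.177]
ee_rot: [[-0.727, 0.686, -0.0], [0.686, 0.727, -0.0], [0.0, -0.0, -1.0]]
wrist_force: [0.1, 0.1, -0.3]
gripper_width: 0.325
```

play_rows([
  [[1,0,0,0,0],[1,0,0,0,0],[1,0,0,0,0],[1,0,0,0,0],[1,0,0,0,0]],
])

```text
time_s: 10.87
tcp_pos: [0.5205, 0.1483, 0.1771]
ee_rot: [[-0.728, 0.686, 0.001], [0.686, 0.728, 0.001], [0.0, 0.002, -1.0]]
wrist_force: [0.3, 4.3, -1.0]
gripper_width: 0.223
```

Run:
```python
from h import *
s=sense();print(s["time_s"],s["tcp_pos"],s["joints"],s["gripper_width"],s["wrist_force"])
p=np.array([.5752,.0264]);yaw=np.deg2rad(11.1)
t=np.array(s["tcp_pos"])[:2];r=np.linalg.norm(t-p);a0=np.arctan2(*(t-p)[::-1]);print("r",r,"ang",np.rad2deg(a0),"stop",180+11.1)
for th in np.linspace(0,1.35,10)[1:]:
    a=a0+th; print(th.round(3),(p+r*np.array([np.cos(a),np.sin(a)])-t).round(4))
```

```text
10.8667 [0.52051868 0.14833778 0.17713171] [ 3.30635601e+01  1.70675254e+01 -1.66191839e+01 -3.28399431e-02
 -5.62265212e+01 -1.66352130e+02] 0.22252240115333416 [ 0.27019269  4.28304278 -1.04667106]
r 0.13363707539514652 ang 114.15319340759909 stop 191.1
0.15 [-0.0176 -0.0095]
0.3 [-0.0336 -0.0216]
0.45 [-0.0476 -0.0359]
0.6 [-0.0593 -0.0522]
0.75 [-0.0684 -0.07  ]
0.9 [-0.0748 -0.089 ]
1.05 [-0.0783 -0.1087]
1.2 [-0.0788 -0.1287]
1.35 [-0.0763 -0.1486]
```

Gripped: 22% of 87 mm is about 20 mm. The radius is 134 mm, and the measured swing to the stop is 1.34 rad, which agrees with the 1.35 given. I'll swing along the arc.

play_rows([
  [[1,-0.0107,-0.0054,0,0.09],[1,-0.0209,-0.0117,0,0.18],[1,-0.0305,-0.019,0,0.27],[1,-0.0394,-0.0271,0,0.36],[1,-0.0476,-0.0359,0,0.45]],
])

```text
time_s: 11.28
tcp_pos: [0.4727, 0.1118, 0.1771]
ee_rot: [[-0.955, 0.296, 0.002], [0.296, 0.955, 0.001], [-0.001, 0.001, -1.0]]
wrist_force: [5.3, 1.9, -3.3]
gripper_width: 0.22
```

play_rows([
  [[1,-0.0072,-0.0096,0,0.09],[1,-0.0138,-0.0198,0,0.18],[1,-0.0193,-0.0304,0,0.27],[1,-0.0237,-0.0416,0,0.36],[1,-0.0272,-0.0531,0,0.45]],
])

```text
time_s: 11.7
tcp_pos: [0.4466, 0.0589, 0.1772]
ee_rot: [[-0.989, -0.149, 0.004], [-0.149, 0.989, 0.002], [-0.004, 0.001, -1.0]]
wrist_force: [5.9, 3.2, -6.9]
gripper_width: 0.221
```

play_rows([
  [[1,-0.0023,-0.0118,0,0.09],[1,-0.0038,-0.0237,0,0.18],[1,-0.0042,-0.0357,0,0.27],[1,-0.0038,-0.0427,0,0.32],[1,-0.0035,-0.0477,0,0.36]],
])

```text
time_s: 12.12
tcp_pos: [0.4441, 0.0117, 0.1772]
ee_rot: [[-0.874, -0.485, 0.006], [-0.485, 0.874, 0.003], [-0.007, -0.0, -1.0]]
wrist_force: [6.5, 6.5, -5.9]
gripper_width: 0.221
```

play_rows([
  [[1,0.0007,-0.004,0,0.03],[1,0.0014,-0.0079,0,0.06],[1,0.0014,-0.0079,0,0.06],[1,0.0014,-0.0079,0,0.06],[1,0.0014,-0.0079,0,0.06]],
])

```text
time_s: 12.53
tcp_pos: [0.4453, 0.0044, 0.1772]
ee_rot: [[-0.845, -0.535, 0.005], [-0.535, 0.845, 0.003], [-0.006, -0.0, -1.0]]
wrist_force: [5.8, 6.2, -5.2]
gripper_width: 0.222
```

Run:
```python
from h import *
s=sense();print(s["time_s"],s["tcp_pos"],s["joints"],s["gripper_width"],s["wrist_force"],s["moment"])
t=np.array(s["tcp_pos"])[:2]-[.5752,.0264];print(np.linalg.norm(t),np.rad2deg(np.arctan2(t[1],t[0]))%360)
```

```text
12.5333 [0.44529977 0.0043546  0.17716091] [ 2.15574114e+01  7.83907769e+00 -2.90978107e+01 -5.76848824e-02
 -5.27352561e+01 -7.91842169e+01] 0.2222077528979565 [ 5.79086854  6.2078991  -5.15732279] [ 1.93780236 -1.48155675  0.17965434]
0.13175761199758967 189.63190953491227
```

play_rows([
  [[1,0.0003,-0.0015,0,0.01],[1,0.0005,-0.003,0,0.02],[1,0.0005,-0.003,0,0.02],[1,0.0005,-0.003,0,0.02],[1,0.0005,-0.003,0,0.02]],
])

```text
time_s: 12.95
tcp_pos: [0.4455, 0.003, 0.1772]
ee_rot: [[-0.835, -0.551, 0.005], [-0.551, 0.835, 0.006], [-0.008, 0.002, -1.0]]
wrist_force: [1.7, 14.3, -2.8]
gripper_width: 0.222
```

play_rows([
  [[1,0.0003,-0.0015,0,0.01],[1,0.0005,-0.003,0,0.02],[1,0.0005,-0.003,0,0.02],[1,0.0005,-0.003,0,0.02],[1,0.0005,-0.003,0,0.02]],
])

```text
time_s: 13.37
tcp_pos: [0.4457, 0.0021, 0.1771]
ee_rot: [[-0.824, -0.566, 0.005], [-0.566, 0.824, 0.01], [-0.01, 0.006, -1.0]]
wrist_force: [-0.6, 25.0, -0.7]
gripper_width: 0.221
```

Force rises with almost no motion, so the arm is at its stop. I'll ease the push a little, hold, and check visually.

play_rows([
  [[1,0,0.002,0,0],[1,0,0.002,0,0],[1,0,0.002,0,0],[1,0,0.002,0,0],[1,0,0.002,0,0]],
])

```text
time_s: 13.78
tcp_pos: [0.4456, 0.0027, 0.1772]
ee_rot: [[-0.824, -0.567, 0.004], [-0.567, 0.824, 0.007], [-0.008, 0.004, -1.0]]
wrist_force: [-0.1, 17.3, -1.0]
gripper_width: 0.218
```

play_rows([
  [[1,0,0,0,0],[1,0,0,0,0],[1,0,0,0,0],[1,0,0,0,0],[1,0,0,0,0]],
])

```text
time_s: 14.2
tcp_pos: [0.4456, 0.0027, 0.1771]
ee_rot: [[-0.824, -0.567, 0.004], [-0.567, 0.824, 0.007], [-0.008, 0.004, -1.0]]
wrist_force: [-0.0, 17.2, -1.6]
gripper_width: 0.218
```

Run:
```python
from h import *
b=capture("side");s=sense();print(s["time_s"],s["tcp_pos"],s["wrist_force"],s["gripper_width"])
cv2.imwrite("pics/side5.png",b)
c=b[140:270,250:390];cv2.imwrite("pics/c5.png",cv2.resize(c,None,fx=4.5,fy=4.5,interpolation=2))
```

```text
14.25 [0.44556957 0.00267221 0.17714441] [-0.53274672 17.35369796 -2.0477178 ] 0.2218742028486767
```

View pics/c5.png

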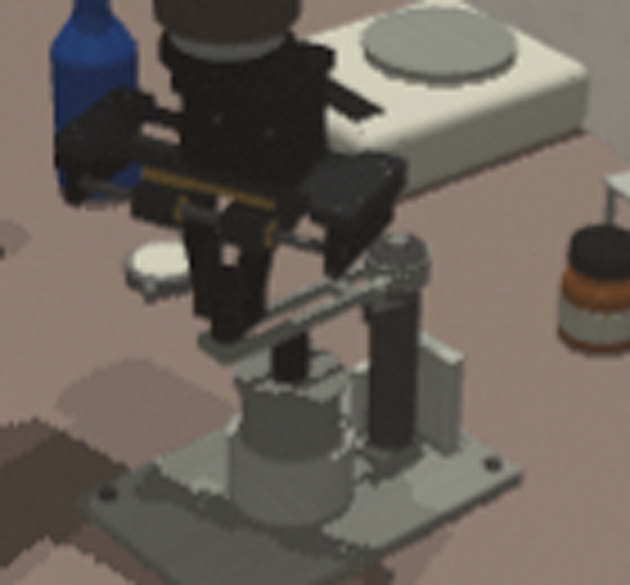

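The arm lies over the seated lid's knob at (290,355), and the fingers hold the post at (230,310). The lid is level and clear of the arm. Handing in.

```bash
python3 -c "
from station import *
print(finish_job())"
```

```text
the job is handed in; nothing more can be done
None
```

The fitting lid is on the beaker, and I handed the job in with the gripper holding the keeper arm against its stop. No verdict came back.

- **Lid:** It made contact at tool height 0.1224 m, against 0.1225 m expected when fully home. After I let go, the side picture showed it upright on the rim, with the keeper arm still swung out.
- **Keeper arm:** I gripped the hand post and swung it about 1.34 rad. At the end the sideways force climbed from about 6 N to 25 N with only 1–2 mm of movement, so it is at the stop. I eased the push to about 17 N and held it there. The last picture shows the arm over the lid's knob without touching it. I did not measure the joint angle itself.
- **Beaker position:** My three camera estimates of the mouth differed by up to 4.5 mm. I used their mean, and the plug went in without catching; once in the mouth it can be at most about 3 mm off centre.
- **Other things on the counter:** Nothing else was touched as far as the forces and pictures show. I did not measure their positions again at the end.

The whole job took about 14 s of the 56 s allowed.

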